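# Load a brake pad into the bench fixture and lock it with the sliding gate

### The job

Slide the fixture's retaining gate wide open by its knob, then take the new brake pad (the one with the thick lining) from the stand and lower it, without dropping it, upright into the fixture with its lining away from the backstop, until it is fully down. Then slide the gate back, fully closed over the pad's ear. Leave the worn, thin pad standing where it is in the stand.

Things in the scene. Friction and masses are not known exactly. Their poses are not given: they have to be found in the camera images.
- fixture: Steel fixture for one brake pad, fixed to the bench; base plate 100 x 270 x 12 mm (y -92 to +178 mm). Origin: its underside, below the middle of a seated pad's backing plate; z up. The pad stands on the base plate, length along y, ears in two slots at x = 0. Beyond y = 85 mm: gate bed 56 mm high, with guide rails on it at x = +-21 to +-28 mm, top 68 mm, y 80 to 176 mm.
- seat (a point): Where a seated pad's origin belongs: fixture (0, 0, 12 mm), axes as the fixture's, the pad's axes parallel to them (lining to -x). Ear slots run along y at both ends, between cheeks at |y| = 58 to 75 mm, |x| to 30 mm, top 56 mm above the bench; 10 mm wide, flared to 18 mm over the top 12 mm; end walls at |y| = 75 mm, same top. Play: 2 mm in x, 3 mm in y.
- backstop (a point): Middle of the top of the backstop, a steel bar at fixture x = +6 to +31 mm, y = +-50 mm, top 34 mm above the bench, between the cheeks. A pad goes fully down only with its bare back to it and its lining to the open (-x) side of the fixture.
- gate (a joint): Travel of the retaining gate, m: 0 fully closed (tip at fixture y = 61 mm, over the pad's ear at the +y end), 0.045 fully open; opens along the fixture's +y. The ear is clear above 0.02. A steel plate 38 (x) x 70 (y) x 8 mm, underside 58 mm above the bench; slides with 1.5 N of friction and stays where left.
- gate_knob (a point): Middle of the gate's upright round black knob, 93 mm above the bench; 26 mm in diameter, from 75 to 111 mm above the bench, on a thinner stem. With the gate closed it is at fixture x = 0, y = 108 mm; it moves with the gate. Axes as the fixture's.
- pad: New brake pad, loose, 0.55 kg, upright in the stand. Steel backing plate 6 mm thick, 112 mm long, 62 mm high (70 at the crown); lining 14 mm thick, 100 x 62 mm, on its -x side (x -3 to -17 mm). Ears 16 mm long, 6 mm thick, 20 to 42 mm up, at both ends: 144 mm overall. Origin: bottom edge, mid-length, mid-thickness of the backing plate; y along its length, z up.
- pad_grip (a point): Where to grip the new pad: middle of its 20 mm thickness and of its length (pad x = -7 mm, y = 0), 50 mm above its bottom edge. Fingers close across the thickness (pad x).
- pad_face (a point): Centre of the outer face of the new pad's lining (pad x = -17 mm, 31 mm above its bottom edge).
- worn_pad: Worn brake pad, loose, to be left alone: same shape, but its lining is only 4 mm thick (10 mm in all). Upright in the other slot of the stand; same origin and axes as the new pad.
- stand: Grey steel stand, fixed, 160 (x) x 150 (y) mm, floor 8 mm thick; origin under its centre. Two slots along x at y = +-40 mm, 24 mm wide, between walls 5 mm thick, 110 mm long, top 26 mm above the bench. The pads stand in them on the floor, either pad in either slot, lengths along x, linings towards -y.

How it is judged:
By the outcome, as a careful person would: the job done as asked, in the order asked, and still so for the second after the job is handed in, with the robot touching nothing.
It also fails if it takes over 69 s, if anything falls off the work surface, if the arm or the gripper's body presses on something with over 40 N, if the wrist force passes 120 N, or if a joint passes its speed limit or range.

### The arm

A 7-joint arm with a two-finger parallel gripper is mounted at the origin on the work surface. World frame = base frame: x ahead of the robot, y to its left, z up, the work surface at z = 0. Lengths are in mm, angles in rad, forces in N, time in s.
With the tool pointing down it reaches from about 425 to 950 mm from the base axis. Payload 16.7 kg.
Tool frame: the origin (TCP) lies at the very end of the fingers, on their centre line; the grasp point (between the pads) lies 19 mm behind it; x points along the fingers, y is the direction in which the jaws open and shut, and the axes are right-handed (so a half turn about x gives the same grasp; the last joint's range is limited). The gripper opens to 94 mm and grips with 3 to 60 N. Pads are 16 mm wide; open, the fingers measure 119 mm over their backs; the gripper's body (75 mm by 177 mm) begins 78 mm behind the grasp point.
Start: joints at [-1.375, 0.426, 0.074, 1.606, -0.034, 1.111, -0.067], TCP at [228.793, 635.002, 205.467] pointing down, gripper open.
Joint ranges: [-2.85, 2.85], [-0.5, 2.14], [-1.23, 1.37], [0.21, 2.46], [-1.02, 4.16], [0.16, 2.05], [-2.73, 2.73]. Speed limits (rad/s): [1.89, 1.89, 2.39, 2.39, 3.01, 3.01, 3.01].

### API

Orientations are given as a rotation vector (axis times angle).
In Python, from workcell import bot gives the robot as it stands.
- The arm moves only by the tool carry_out, never from a script. Its argument "rows" is one flat list of numbers, 7 for each row, row after row: the shift along the tool's x, y, z in m, then the turn, a rotation vector about the tool's x, y, z in degrees, then the finger opening in m, from 0 to 0.094. In form: [x, y, z, ax, ay, az, jaw, x, y, z, ax, ay, az, jaw, ...]. A call has exactly 5 rows; each row is the pose to reach, as a shift and turn from the pose measured when the call began, along the tool's axes at that moment; what a row does not reach only later rows make up. A row lasts 1/12 s, in which the tool goes at most 41.7 mm and 7.16 degrees, less where a joint would pass 70% of its speed; a pose out of reach is approached as far as the arm can. A call with a gripper value outside its range is refused whole. The fingers move at their own pace and stop on an object; the grip force is fixed at half the most. Time passes only in rows, so rows that repeat a pose let the fingers close, or fill a call up. It gives the time, the measured TCP pose, the force and the opening at its end, in the units of the state.
- bot.observe(): the state, without advancing time (a new reading comes with each control period).
- bot.read_camera(name): name is "scene" or "top"; returns the picture (420x560x3 uint8, red, green, blue); there is no depth.
- bot.camera_model(name): a dict with "vertical_fov" (degrees; the focal length in pixels is half the picture's height over the tangent of half this angle, whatever the lens; pixels are square), "cx", "cy" (the principal point, pixels), "extrinsics" (4x4, takes a point from camera to world coordinates). Camera axes: x right, y down, z forward; pixel columns grow to the right and rows downward; lengths in mm; the calibration is good to about 2 mm. A picture is of the moment at which its call begins. camera_model takes no time and is no camera call.
- bot.finish_job(): hands the job in, once; it reports no verdict.
Trained networks look in the newest picture that a camera, given by its name, has taken for a name from the list of things; names that differ only in an ending like _2 or _b are one class to them, and where a whole thing is asked for, a point or a joint stands for the part that bears it (a point fixed in the world has none). Each returns a list of dicts, best first, with "confidence" (0 to 1); they miss things now and then, are a little off and sometimes report something else, mostly with a low value. They report only what shows in the picture. A call takes as long as a camera call.
- bot.look_for(thing, camera): "location" ([x, y, z] in mm, in world coordinates, good to about 4 mm: the middle of the surface that is visible of it).
- bot.spot_point(thing, camera): "location" ([x, y, z] in mm, in world coordinates, good to about 4 mm: a listed point, or the origin of a listed thing).
The state is a dict: "time_s": time; "joints": joint angles; "joint_velocities": joint speeds; "effort": joint torques, N m; "tcp_pos": TCP position; "ee_rot": TCP orientation; "ft_force": force on the tool from outside, world axes, zero at the start; "ft_torque": the same for the moment, N m; "gripper_width": finger opening in mm.
Only numpy, scipy, OpenCV 4.12 (cv2) and the standard library are available. Lean on these libraries where they do the work, as an engineer would, in place of code of your own. Each camera call takes 0.05 s, during which the arm holds its last target. There are 200 camera calls.

## Working session

There is one attempt and no reset: what is moved stays moved. The work goes in short steps, Python scripts to look and compute and a tool call to move; the robot and the scene stay as the last step left them, time stands still between calls to the robot, and variables do not carry over. Pictures are saved under pics/ and viewed, about 8 in all and at most 12, crops included, and the job is handed in when it is done.

Besides the shell and the picture viewer there is one more tool, called as name(argument=value, ...) on one line, values as JSON. carry_out: Moves the arm, as the interface text tells. Its arguments: {"type":"object","properties":{"rows":{"type":"array"}},"required":["rows"]}

```bash
ls; mkdir -p pics; cat > h.py <<'E'
import numpy as np, cv2
from scipy.spatial.transform import Rotation as R
from workcell import bot
def cam(n):
    m=bot.camera_model(n); E=np.array(m["extrinsics"]); f=210/np.tan(np.radians(m["vertical_fov"])/2)
    return f,m["cx"],m["cy"],E
def proj(n,P):
    f,cx,cy,E=cam(n); p=(np.atleast_2d(P)-E[:3,3])@E[:3,:3]
    return np.c_[cx+f*p[:,0]/p[:,2],cy+f*p[:,1]/p[:,2]]
def ray(n,uv):
    f,cx,cy,E=cam(n); d=E[:3,:3]@np.array([(uv[0]-cx)/f,(uv[1]-cy)/f,1]); return E[:3,3],d/np.linalg.norm(d)
def onplane(n,uv,z):
    o,d=ray(n,uv); return o+d*(z-o[2])/d[2]
def tri(a,b):
    (o1,d1),(o2,d2)=ray("scene",a),ray("top",b)
    s=np.linalg.lstsq(np.c_[d1,-d2],o2-o1,rcond=None)[0]
    p,q=o1+s[0]*d1,o2+s[1]*d2; return (p+q)/2,np.linalg.norm(p-q)
def save(n,f):
    im=bot.read_camera(n); cv2.imwrite("pics/"+f,im[...,::-1]); return im
def st():
    s=bot.observe(); print(s["time_s"],np.round(s["tcp_pos"],1),np.round(s["ee_rot"],3),np.round(s["ft_force"],1),s["gripper_width"]); return s
def toolshift(dst,s=None):
    s=s or bot.observe(); return R.from_rotvec(s["ee_rot"]).inv().apply(np.array(dst)-s["tcp_pos"])
E
python3 - <<'E'
from h import *
s=st(); print(R.from_rotvec(s["ee_rot"]).as_matrix().round(3))
for n in("scene","top"):
    save(n,n+"0.png"); f,cx,cy,E=cam(n); print(n,f,cx,cy,E.round(2).tolist())
    for t in("fixture","seat","backstop","gate_knob","pad","pad_grip","pad_face","worn_pad","stand"):
        r=bot.spot_point(t,n); print(t,[(np.round(q["location"]).tolist(),round(q["confidence"],2)) for q in r[:2]])
print(bot.observe()["time_s"])
E
```

```text
pics
0.0 [228.7 634.6 204.8] [ 0.27   1.554 -0.272] [-0.4  0.5 -0.3] 93.94505719573971
[[-0.     0.339  0.941]
 [-0.001  0.941 -0.339]
 [-1.    -0.001  0.   ]]
scene 495.579333557637 271.60657850563393 208.8161848863453 [[-0.75, 0.46, -0.48, 914.42], [0.66, 0.52, -0.54, 383.24], [0.0, -0.72, -0.69, 622.63], [0.0, 0.0, 0.0, 1.0]]
fixture [([496.0, 81.0, -0.0], 0.79)]
seat []
backstop [([513.0, 82.0, 35.0], 0.84)]
gate_knob [([496.0, 192.0, 93.0], 0.83)]
pad [([555.0, -221.0, 10.0], 0.97)]
pad_grip [([555.0, -227.0, 54.0], 0.59)]
pad_face [([553.0, -239.0, 40.0], 0.98)]
worn_pad [([533.0, -296.0, 10.0], 0.6)]
stand [([546.0, -263.0, 2.0], 0.7)]
top 531.1462355356533 280.6362452464195 204.30172384897438 [[-0.02, -1.0, 0.07, 464.99], [-1.0, 0.02, -0.01, -22.95], [0.01, -0.07, -1.0, 1070.26], [0.0, 0.0, 0.0, 1.0]]
fixture [([500.0, 82.0, 5.0], 0.93)]
seat [([498.0, 79.0, 9.0], 0.61)]
backstop [([514.0, 79.0, 38.0], 0.88), ([498.0, 186.0, 94.0], 0.62)]
gate_knob [([499.0, 185.0, 93.0], 0.82)]
pad [([558.0, -225.0, 10.0], 0.85)]
pad_grip [([554.0, -227.0, 53.0], 0.73)]
pad_face [([550.0, -235.0, 37.0], 0.82)]
worn_pad [([537.0, -292.0, 10.0], 0.93)]
stand [([547.0, -264.0, 1.0], 0.88)]
1.0
```

View pics/scene0.png

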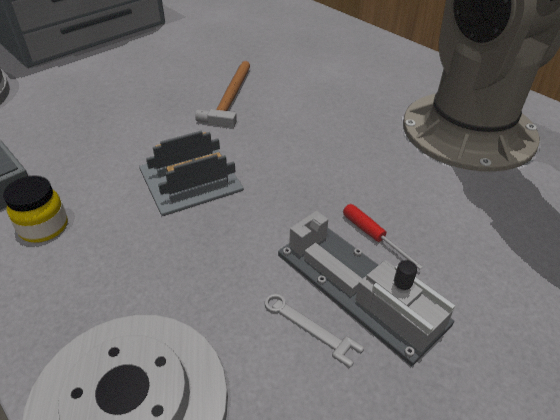

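View pics/top0.png

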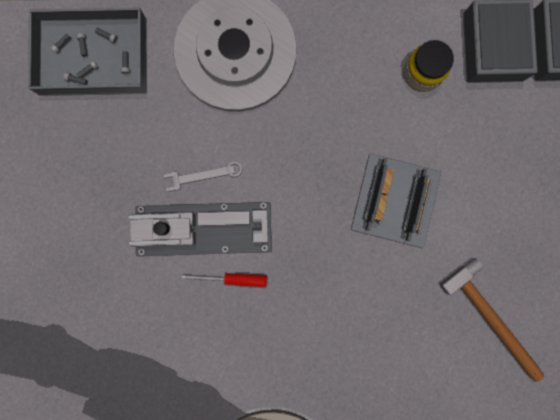

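The scene view shows the fixture with its knob near (404,274) and the stand near (192,170). The top view shows the knob at (161,228), with the new pad (wide orange lining) at (378,195) and the worn one at (417,205). I'll take enlarged crops next.

```bash
python3 - <<'E'
import cv2,numpy as np
t=cv2.imread("pics/top0.png"); s=cv2.imread("pics/scene0.png")
def grid(c,x0,y0,k):
    c=cv2.resize(c,None,fx=k,fy=k,interpolation=cv2.INTER_CUBIC)
    for x in range(-(-x0//10)*10,x0+c.shape[1]//k,10): cv2.line(c,((x-x0)*k,0),((x-x0)*k,6 if x%50 else 16),(0,255,255),1)
    for y in range(-(-y0//10)*10,y0+c.shape[0]//k,10): cv2.line(c,(0,(y-y0)*k),(6 if y%50 else 16,(y-y0)*k),(0,255,255),1)
    return c
a=grid(t[190:270,120:280],120,190,5)
b=grid(t[150:250,345:445],345,150,5)
cv2.imwrite("pics/c1.png",a); 
c=grid(s[120:220,130:250],130,120,5); c=np.hstack([c[:500,:300*2],]);
bb=cv2.resize(b,(500,500)); 
cv2.imwrite("pics/c2.png",np.hstack([cv2.resize(b,(400,400)),cv2.resize(c,(480,400))])[:, :800])
E
```

```text
(no output)
```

View pics/c1.png

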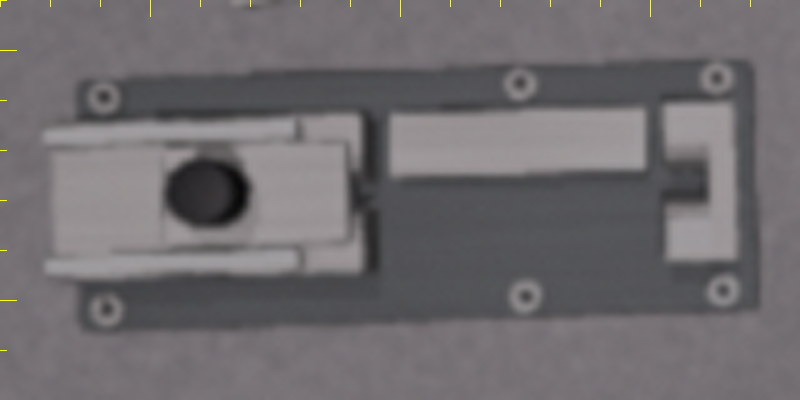

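View pics/c2.png

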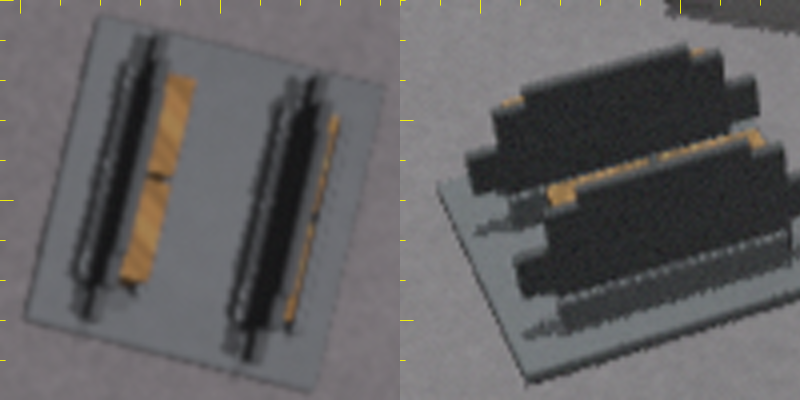

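Top crop of the fixture: the base corners are at crop (80,78), (750,62), (758,308) and (83,328), with the knob top at (206,193). Stand crop: the floor corners are at (100,15), (385,88), (312,392) and (25,320), and the left pad has the thick lining. I'll fit poses by least squares and overlay them on the scene view.

```bash
cat > fit.py <<'E'
from h import *
from scipy.optimize import least_squares
def place(p,P): 
    P=np.array(P,float); c,s=np.cos(p[2]),np.sin(p[2]); return np.c_[p[0]+c*P[:,0]-s*P[:,1],p[1]+s*P[:,0]+c*P[:,1],P[:,2]]
def fit(obs,x0,name):
    r=lambda p:np.concatenate([(proj(n,place(p,[q]))-uv).ravel() for n,q,uv in obs])
    s=least_squares(r,x0,loss="soft_l1"); print(name,s.x.round(4),"res px",s.fun.reshape(-1,2).round(1).tolist() if 0 else r(s.x).reshape(-1,2).round(1).tolist()); return s.x
T=lambda q,u,v:("top",q,np.array([120+u/5,190+v/5])-.4)
S=lambda q,u,v:("top",q,np.array([345+u/4,150+v/4])-.4)
C=lambda q,u,v:("scene",q,np.array([130+u/4,120+v/4])-.4)
if __name__=="__main__":
    fx=[T((50,178,12),80,78),T((50,-92,12),750,62),T((-50,-92,12),758,308),T((-50,178,12),83,328),
     T((31,50,34),388,112),T((31,-50,34),645,106),T((6,-50,34),646,170),T((6,50,34),389,177),
     T((30,58,56),362,112),T((-30,58,56),363,272),T((30,-58,56),665,103),T((-30,-58,56),667,262),T((0,108,111),206,193)]
    F=fit(fx,[497,82,0],"fixture")
    sd=[S((80,75,8),100,15),S((80,-75,8),385,88),S((-80,-75,8),312,392),S((-80,75,8),25,320)]
    D=fit(sd,[547,-264,-.2],"stand"); fit(sd+[C((80,-75,8),37,187),C((80,75,8),127,372)],D,"stand both")
    # pad in its stand-like axes (length x, lining -y): pad yaw = this - 90deg... lining corners
    pd=[S((50,-3,70),165,77),S((50,-17,70),197,77),S((-50,-3,70),120,280),S((-50,-17,70),150,282)]
    P=fit(pd,[555,-225,-.2],"pad(stand axes)")
    print("knob",place(F,[(0,108,93)]),"grip",place(P,[(0,-7,58)]),"pad rel stand", np.linalg.inv([[np.cos(D[2]),-np.sin(D[2])],[np.sin(D[2]),np.cos(D[2])]])@(P[:2]-D[:2]))
    np.savez("fit.npz",F=F,D=D,P=P)
    im=cv2.imread("pics/scene0.png"); k=4
    def ov(x0,y0,w,h,sets):
        c=cv2.resize(im[y0:y0+h,x0:x0+w],None,fx=k,fy=k,interpolation=cv2.INTER_CUBIC)
        for p,pts,cl in sets:
            uv=((proj("scene",place(p,pts))-[x0,y0]+.4)*k).astype(int)
            cv2.polylines(c,[uv.reshape(-1,1,2)],True,(0,255,0) if cl else (0,0,255),1)
        return c
    sq=lambda a,b,c,d,z:[(a,c,z),(b,c,z),(b,d,z),(a,d,z)]
    a=ov(270,190,190,170//1,[(F,sq(-50,50,-92,178,12),1),(F,sq(6,31,-50,50,34),1),(F,sq(-19,19,61,131,66),0),(F,[(13*np.cos(t),108+13*np.sin(t),111) for t in np.arange(0,6.3,.3)],1),(F,sq(21,28,80,176,68),1)])
    cv2.imwrite("pics/ovf.png",a)
    b=ov(130,120,120,100,[(D,sq(-80,80,-75,75,8),1),(P,sq(-50,50,-17,-3,70),0)])
    cv2.imwrite("pics/ovs.png",b)
E
python3 fit.py
```

```text
fixture [5.002577e+02 8.139550e+01 4.400000e-03] res px [[-0.7, 0.0], [0.6, -0.6], [0.4, 0.4], [-0.9, 0.3], [0.4, 0.2], [0.3, -0.0], [0.4, -0.0], [0.5, 0.0], [-0.3, 0.2], [0.0, -0.3], [-0.2, 0.3], [0.2, -0.1], [-1.5, -0.5]]
stand [ 5.470800e+02 -2.629744e+02 -2.760000e-01] res px [[-0.4, -0.4], [0.5, -0.3], [0.5, 0.8], [-0.6, 0.0]]
stand both [ 5.464709e+02 -2.629289e+02 -2.751000e-01] res px [[-0.5, -0.1], [0.4, -0.0], [0.6, 1.0], [-0.6, 0.4], [-0.3, -0.3], [-0.5, 1.6]]
pad(stand axes) [ 5.569298e+02 -2.172453e+02 -2.553000e-01] res px [[0.3, -1.0], [-0.5, 0.7], [0.2, -0.5], [-0.1, 0.7]]
knob [[499.78018889 189.39448311  93.        ]] grip [[ 555.16186037 -224.01834221   58.        ]] pad rel stand [-2.98605217 46.68250148]
```

View pics/ovf.png

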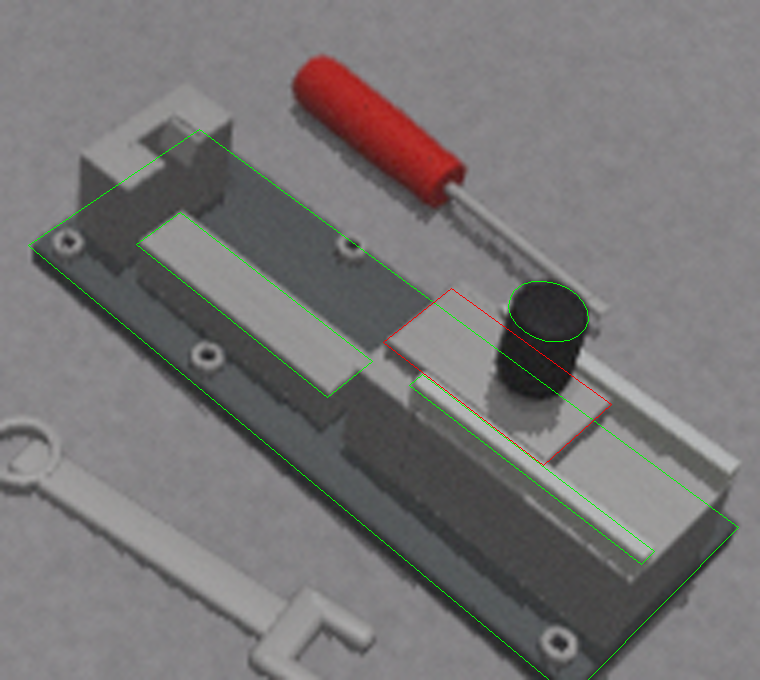

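View pics/ovs.png

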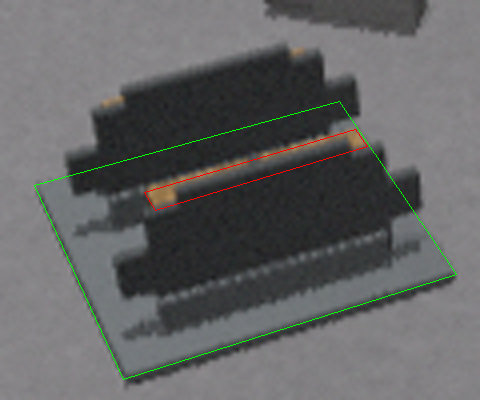

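The overlays agree with the scene view: fixture, knob and stand lie within about 1–2 px, and the lining edge coincides. Moving to above the knob.

carry_out(rows=[0.055, -0.326, 0.406, -20, 0, 0, 0.05, 0.055, -0.326, 0.406, -20, 0, 0, 0.05, 0.055, -0.326, 0.406, -20, 0, 0, 0.05, 0.055, -0.326, 0.406, -20, 0, 0, 0.05, 0.055, -0.326, 0.406, -20, 0, 0, 0.05])

```text
time_s: 1.42
tcp_pos: [337.6, 456.4, 183.5]
ee_rot: [-0.003, 1.571, 0.003]
ft_force: [1.5, 0.0, -0.3]
gripper_width: 64.4
```

```bash
cat > go.py <<'E'
# usage: go.py x y z jawangle_deg : print shift (m) and turn (deg) from current pose to tool-down pose
import sys
from h import *
s=st(); x,y,z,a=map(float,sys.argv[1:5]); a=np.radians(a)
X=np.array([0,0,-1.]);Y=np.array([np.cos(a),np.sin(a),0]); M=np.c_[X,Y,np.cross(X,Y)]
c=R.from_rotvec(s["ee_rot"]); d=c.inv().apply(np.array([x,y,z])-s["tcp_pos"])/1000
rv=np.degrees((c.inv()*R.from_matrix(M)).as_rotvec())
print("row:",d.round(4).tolist(),rv.round(2).tolist(),"dist",np.linalg.norm(d).round(3)); print("joints",np.round(s["joints"],2))
E
python3 go.py 499.5 190 150 90.25
```

```text
1.4167 [337.6 456.4 183.5] [-0.003  1.571  0.003] [ 1.5  0.  -0.3] 64.35016292746604
row: [0.0335, -0.267, 0.1609] [-0.02, 0.0, -0.02] dist 0.314
joints [-1.1   0.27  0.06  1.88 -0.02  0.99  0.55]
```

carry_out(rows=[0.0335, -0.267, 0.161, 0, 0, 0, 0.05, 0.0335, -0.267, 0.161, 0, 0, 0, 0.05, 0.0335, -0.267, 0.161, 0, 0, 0, 0.05, 0.0335, -0.267, 0.161, 0, 0, 0, 0.05, 0.0335, -0.267, 0.161, 0, 0, 0, 0.05])

```text
time_s: 1.83
tcp_pos: [445.1, 279.4, 161.5]
ee_rot: [-0.003, 1.57, 0.004]
ft_force: [0.4, 1.1, -0.1]
gripper_width: 50.1
```

carry_out(rows=[0.0113, -0.09, 0.0543, 0, 0, 0, 0.05, 0.0113, -0.09, 0.0543, 0, 0, 0, 0.05, 0.0113, -0.09, 0.0543, 0, 0, 0, 0.05, 0.0113, -0.09, 0.0543, 0, 0, 0, 0.05, 0.0113, -0.09, 0.0543, 0, 0, 0, 0.05])

```text
time_s: 2.25
tcp_pos: [500.3, 188.2, 150.1]
ee_rot: [-0.0, 1.57, 0.001]
ft_force: [-0.6, 0.8, -0.2]
gripper_width: 50.1
```

```bash
python3 go.py 499.5 190 82 90.25; python3 -c "
from h import *
for n in('scene','top'):
    save(n,n+'1.png'); print([(np.round(q['location']).tolist(),q['confidence']) for q in bot.spot_point('gate_knob',n)], proj(n,bot.observe()['tcp_pos']))"
```

```text
2.25 [500.3 188.2 150.1] [-0.00e+00  1.57e+00  1.00e-03] [-0.6  0.8 -0.2] 50.10743051999589
row: [0.0681, 0.0018, -0.0008] [-0.18, 0.03, -0.04] dist 0.068
joints [-0.67  0.26  0.22  1.99 -0.07  0.9   1.16]
[([500.0, 193.0, 95.0], 0.56)] [[413.36151942 247.97470434]]
[([538.0, -292.0, 10.0], 0.55)] [[153.45859459 227.35686985]]
```

carry_out(rows=[0.015, 0.002, -0.001, 0, 0, 0, 0.05, 0.03, 0.002, -0.001, 0, 0, 0, 0.05, 0.045, 0.002, -0.001, 0, 0, 0, 0.05, 0.06, 0.002, -0.001, 0, 0, 0, 0.05, 0.068, 0.002, -0.001, 0, 0, 0, 0.05])

```text
time_s: 2.87
tcp_pos: [497.3, 193.8, 81.0]
ee_rot: [-0.006, 1.571, 0.007]
ft_force: [-0.8, 0.3, -0.5]
gripper_width: 50.0
```

carry_out(rows=[0, 0, 0, 0, 0, 0, 0.035, 0, 0, 0, 0, 0, 0, 0.01, 0, 0, 0, 0, 0, 0, 0.01, 0, 0, 0, 0, 0, 0, 0.01, 0, 0, 0, 0, 0, 0, 0.01])

```text
time_s: 3.28
tcp_pos: [497.5, 193.9, 81.6]
ee_rot: [-0.005, 1.571, 0.007]
ft_force: [-0.4, -1.0, 2.6]
gripper_width: 25.5
```

```bash
python3 go.py 499.5 235 82 90.25
```

```text
3.2833 [497.5 193.9  81.6] [-0.005  1.571  0.007] [-0.4 -1.   2.6] 25.469660441687356
row: [-0.0003, 0.0411, 0.0024] [0.21, -0.0, -0.07] dist 0.041
joints [-0.66  0.35  0.2   2.04 -0.1   0.75  1.18]
```

carry_out(rows=[0, 0.01, 0, 0, 0, 0, 0.01, 0, 0.02, 0, 0, 0, 0, 0.01, 0, 0.03, 0, 0, 0, 0, 0.01, 0, 0.036, 0.001, 0, 0, 0, 0.01, 0, 0.039, 0.001, 0, 0, 0, 0.01])

```text
time_s: 3.7
tcp_pos: [497.2, 234.1, 81.6]
ee_rot: [-0.007, 1.573, 0.008]
ft_force: [-3.4, -18.3, 7.5]
gripper_width: 25.5
```

carry_out(rows=[0, 0.001, 0, 0, 0, 0, 0.01, 0, 0.002, 0, 0, 0, 0, 0.01, 0, 0.003, 0, 0, 0, 0, 0.01, 0, 0.003, 0, 0, 0, 0, 0.01, 0, 0.003, 0, 0, 0, 0, 0.01])

```text
time_s: 4.12
tcp_pos: [497.1, 234.1, 81.5]
ee_rot: [-0.008, 1.574, 0.004]
ft_force: [-2.0, -20.4, 7.1]
gripper_width: 25.3
```

The gate hit its stop (−20 N, 40 mm past where I gripped it). Releasing and lifting.

carry_out(rows=[0, 0, 0, 0, 0, 0, 0.05, 0, 0, 0, 0, 0, 0, 0.05, 0, 0, 0, 0, 0, 0, 0.05, 0, 0, 0, 0, 0, 0, 0.05, -0.03, 0, 0, 0, 0, 0, 0.05])

```text
time_s: 4.53
tcp_pos: [494.8, 233.8, 107.9]
ee_rot: [-0.012, 1.579, 0.002]
ft_force: [-1.6, -0.9, -0.8]
gripper_width: 49.5
```

carry_out(rows=[-0.04, 0, 0, 0, 0, 0, 0.06, -0.065, -0.03, 0.004, 0, 0, 0, 0.06, -0.075, -0.07, 0.008, 3, 0, 0, 0.06, -0.075, -0.11, 0.012, 6, 0, 0, 0.06, -0.075, -0.15, 0.016, 9, 0, 0, 0.06])

```text
time_s: 4.95
tcp_pos: [513.4, 83.7, 185.0]
ee_rot: [0.113, 1.573, -0.122]
ft_force: [0.9, -0.1, -0.3]
gripper_width: 60.3
```

```bash
python3 go.py 555 -224.5 140 74.9
```

```text
4.95 [513.4  83.7 185. ] [ 0.113  1.573 -0.122] [ 0.9 -0.1 -0.3] 60.327750367202036
row: [0.0463, -0.2983, 0.0872] [6.55, -0.28, 0.35] dist 0.314
joints [-0.57  0.2   0.32  1.98 -0.07  0.98  1.21]
```

carry_out(rows=[0.046, -0.298, 0.087, 6.5, -0.3, 0.3, 0.06, 0.046, -0.298, 0.087, 6.5, -0.3, 0.3, 0.06, 0.046, -0.298, 0.087, 6.5, -0.3, 0.3, 0.06, 0.046, -0.298, 0.087, 6.5, -0.3, 0.3, 0.06, 0.046, -0.298, 0.087, 6.5, -0.3, 0.3, 0.06])

```text
time_s: 5.37
tcp_pos: [541.1, -121.4, 155.1]
ee_rot: [0.205, 1.56, -0.206]
ft_force: [1.7, 1.4, -0.0]
gripper_width: 60.2
```

```bash
python3 go.py 555 -224.5 130 74.9
```

```text
5.3667 [ 541.1 -121.4  155.1] [ 0.205  1.56  -0.206] [ 1.7  1.4 -0. ] 60.15965648488713
row: [0.0252, -0.096, 0.0401] [0.12, 0.08, 0.01] dist 0.107
joints [-0.26  0.3   0.44  1.95 -0.16  0.92  1.57]
```

carry_out(rows=[0.008, -0.033, 0.014, 0, 0, 0, 0.06, 0.017, -0.066, 0.028, 0, 0, 0, 0.06, 0.025, -0.096, 0.04, 0, 0, 0, 0.06, 0.025, -0.096, 0.04, 0, 0, 0, 0.06, 0.025, -0.096, 0.04, 0, 0, 0, 0.06])

```text
time_s: 5.78
tcp_pos: [554.7, -226.1, 129.6]
ee_rot: [0.207, 1.56, -0.208]
ft_force: [0.6, 1.1, -0.7]
gripper_width: 60.3
```

```bash
python3 -c "
from h import *
for n in('scene','top'):
  for t in ('pad_grip','pad_face'):
    save(n,n+'2.png'); print(n,t,[(np.round(q['location'],1).tolist(),round(q['confidence'],2)) for q in bot.spot_point(t,n)])"
python3 go.py 555 -224.5 39 74.9; python3 -c "
import cv2,numpy as np
a=cv2.imread('pics/scene2.png')[90:220,110:260];b=cv2.imread('pics/top2.png')[130:260,330:480]
cv2.imwrite('pics/ap.png',cv2.resize(np.hstack([a,b]),None,fx=2.6,fy=2.6,interpolation=cv2.INTER_CUBIC))"
```

```text
scene pad_grip [([554.3, -223.9, 54.5], 0.58)]
scene pad_face [([553.5, -236.3, 39.4], 0.92), ([496.0, 238.4, 93.8], 0.24)]
top pad_grip [([557.3, -227.8, 57.4], 0.72)]
top pad_face [([551.3, -233.6, 36.5], 0.58)]
6.1833 [ 555.3 -223.7  130.5] [ 0.204  1.559 -0.204] [-0.7 -0.3  0.7] 60.02142329530606
row: [0.0915, -0.0009, -0.0003] [0.19, 0.12, -0.01] dist 0.092
joints [-0.08  0.41  0.45  1.87 -0.22  0.91  1.79]
```

View pics/ap.png

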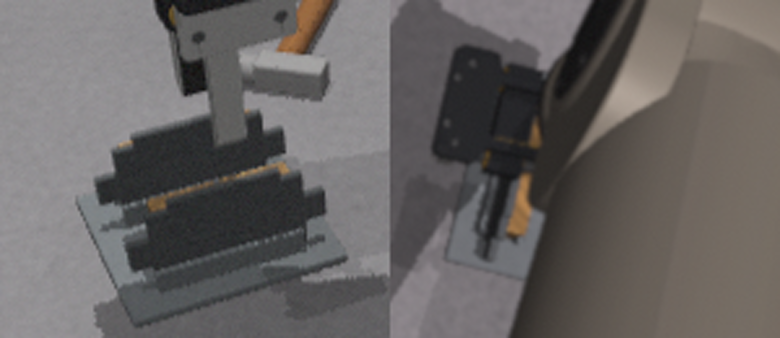

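The open gripper is straddling the new pad, centred about mid-length, and the network and fit agree to about 2 mm. Descending, then closing.

carry_out(rows=[0.025, -0.001, 0, 0, 0, 0, 0.06, 0.05, -0.001, 0, 0, 0, 0, 0.06, 0.07, -0.001, 0, 0, 0, 0, 0.06, 0.085, -0.001, 0, 0, 0, 0, 0.06, 0.0915, -0.001, 0, 0, 0, 0, 0.06])

```text
time_s: 6.6
tcp_pos: [554.3, -223.8, 37.1]
ee_rot: [0.204, 1.561, -0.204]
ft_force: [-0.4, 0.4, 0.2]
gripper_width: 60.2
```

carry_out(rows=[0, 0, 0, 0, 0, 0, 0.04, 0, 0, 0, 0, 0, 0, 0.01, 0, 0, 0, 0, 0, 0, 0.01, 0, 0, 0, 0, 0, 0, 0.01, 0, 0, 0, 0, 0, 0, 0.01])

```text
time_s: 7.02
tcp_pos: [554.9, -223.9, 38.0]
ee_rot: [0.204, 1.56, -0.204]
ft_force: [-0.3, -0.3, 0.2]
gripper_width: 30.3
```

```bash
python3 go.py 555 -224.5 139 74.9
```

```text
7.0167 [ 554.9 -223.9   38. ] [ 0.204  1.56  -0.204] [-0.3 -0.3  0.2] 30.310512703883994
row: [-0.101, -0.0005, 0.0004] [0.24, 0.06, -0.02] dist 0.101
joints [-0.03  0.53  0.39  1.93 -0.29  0.73  1.85]
```

carry_out(rows=[0, 0, 0, 0, 0, 0, 0.01, 0, 0, 0, 0, 0, 0, 0.01, 0, 0, 0, 0, 0, 0, 0.01, 0, 0, 0, 0, 0, 0, 0.01, 0, 0, 0, 0, 0, 0, 0.01])

```text
time_s: 7.43
tcp_pos: [555.3, -224.1, 38.7]
ee_rot: [0.204, 1.559, -0.204]
ft_force: [-1.8, 0.3, 7.1]
gripper_width: 20.1
```

carry_out(rows=[-0.01, 0, 0, 0, 0, 0, 0.01, -0.025, 0, 0, 0, 0, 0, 0.01, -0.05, 0, 0, 0, 0, 0, 0.01, -0.08, 0, 0, 0, 0, 0, 0.01, -0.11, 0, 0, 0, 0, 0, 0.01])

```text
time_s: 7.85
tcp_pos: [554.1, -224.0, 149.9]
ee_rot: [0.204, 1.561, -0.204]
ft_force: [1.3, -0.5, -4.1]
gripper_width: 19.6
```

```bash
python3 go.py 507.2 81.3 150 0.2; python3 -c "
from h import *
save('scene','lift.png')"
```

```text
7.85 [ 554.1 -224.   149.9] [ 0.204  1.561 -0.204] [ 1.3 -0.5 -4.1] 19.64834689425632
row: [-0.0001, 0.283, -0.1238] [74.91, 0.02, -0.02] dist 0.309
joints [-0.09  0.38  0.46  1.86 -0.21  0.95  1.78]
```

View pics/lift.png

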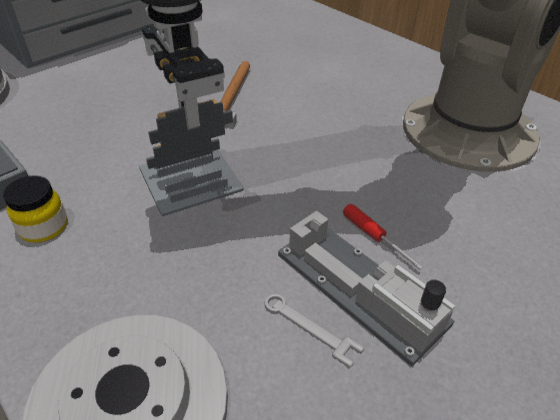

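The pad is lifted and held (opening 19.6 mm), and the gate is wide open with its knob at (433,294). The grasp sits at pad x = −7, so the tool must go to fixture x = −7, about 493 (my 507 was wrong). Carrying it there.

carry_out(rows=[0, 0.279, -0.1385, 74.9, 0, 0, 0.01, 0, 0.279, -0.1385, 74.9, 0, 0, 0.01, 0, 0.279, -0.1385, 74.9, 0, 0, 0.01, 0, 0.279, -0.1385, 74.9, 0, 0, 0.01, 0, 0.279, -0.1385, 74.9, 0, 0, 0.01])

```text
time_s: 8.32
tcp_pos: [519.4, -44.0, 152.8]
ee_rot: [0.634, 1.473, -0.631]
ft_force: [1.0, 1.0, -4.6]
gripper_width: 20.0
```

```bash
python3 go.py 493 81.2 150 0.2
```

```text
8.3167 [519.4 -44.  152.8] [ 0.634  1.473 -0.631] [ 1.   1.  -4.6] 19.956128960880186
row: [0.0027, 0.0671, -0.1089] [43.39, 0.07, -0.25] dist 0.128
joints [-0.5   0.25  0.54  2.03 -0.17  0.89  0.89]
```

carry_out(rows=[0.002, 0.067, -0.109, 43.4, 0, 0, 0.01, 0.002, 0.067, -0.109, 43.4, 0, 0, 0.01, 0.002, 0.067, -0.109, 43.4, 0, 0, 0.01, 0.002, 0.067, -0.109, 43.4, 0, 0, 0.01, 0.002, 0.067, -0.109, 43.4, 0, 0, 0.01])

```text
time_s: 8.73
tcp_pos: [491.3, 86.6, 150.8]
ee_rot: [1.057, 1.299, -1.051]
ft_force: [0.5, 0.9, -5.4]
gripper_width: 19.8
```

```bash
python3 go.py 493 81.2 110 0.2
```

```text
8.7333 [491.3  86.6 150.8] [ 1.057  1.299 -1.051] [ 0.5  0.9 -5.4] 19.78847841332312
row: [0.0408, 0.0004, 0.0057] [11.76, -0.09, -0.2] dist 0.041
joints [-0.81  0.22  0.58  2.08 -0.16  0.88  0.07]
```

carry_out(rows=[0.01, 0, 0.003, 6, 0, 0, 0.01, 0.03, 0, 0.006, 11.8, 0, 0, 0.01, 0.041, 0, 0.006, 11.8, 0, 0, 0.01, 0.041, 0, 0.006, 11.8, 0, 0, 0.01, 0.041, 0, 0.006, 11.8, 0, 0, 0.01])

```text
time_s: 9.15
tcp_pos: [492.3, 80.5, 109.7]
ee_rot: [1.207, 1.211, -1.203]
ft_force: [0.1, -0.2, -4.9]
gripper_width: 19.7
```

```bash
python3 -c "
from h import *
a=save('scene','above.png');b=save('top','above_t.png')
k=lambda im:cv2.resize(im[190:340,270:470],None,fx=2,fy=2)
for n in ('scene','top'):
  for t in ('pad_grip','pad','pad_face'): print(n,t,[(np.round(q['location'],1).tolist(),round(q['confidence'],2)) for q in bot.spot_point(t,n)[:1]])
c=cv2.resize(a[170:330,270:450],None,fx=4,fy=4,interpolation=cv2.INTER_CUBIC)
s=bot.observe()['tcp_pos']
# predicted ear outline of back plate, dead-reckoned pad pose
pts=[(s[0]+7+3,s[1]+y,s[2]-30.7+z) for y,z in ((-72,20),(-72,42),(-56,42),(-56,62),(56,62),(56,42),(72,42),(72,20),(56,20),(56,0),(-56,0),(-56,20))]
uv=((proj('scene',pts)-[270,170]+.4)*4).astype(int).reshape(-1,1,2)
c=np.ascontiguousarray(c[...,::-1]); cv2.polylines(c,[uv],True,(0,255,0),1); cv2.imwrite('pics/above_c.png',c[:600])
"; python3 go.py 493 81.2 92 0.2
```

```text
scene pad_grip [([492.8, 80.4, 127.2], 0.73)]
scene pad [([498.7, 78.1, 77.5], 0.77)]
scene pad_face [([486.6, 78.3, 110.7], 0.65)]
top pad_grip []
top pad []
top pad_face []
9.55 [492.8  80.8 110.1] [ 1.211  1.21  -1.203] [ 0.4 -0.  -5.2] 20.237197475135975
row: [0.0181, 0.0001, -0.0003] [-0.02, -0.14, -0.22] dist 0.018
joints [-0.8   0.29  0.6   2.12 -0.23  0.79 -0.05]
```

View pics/above_c.png

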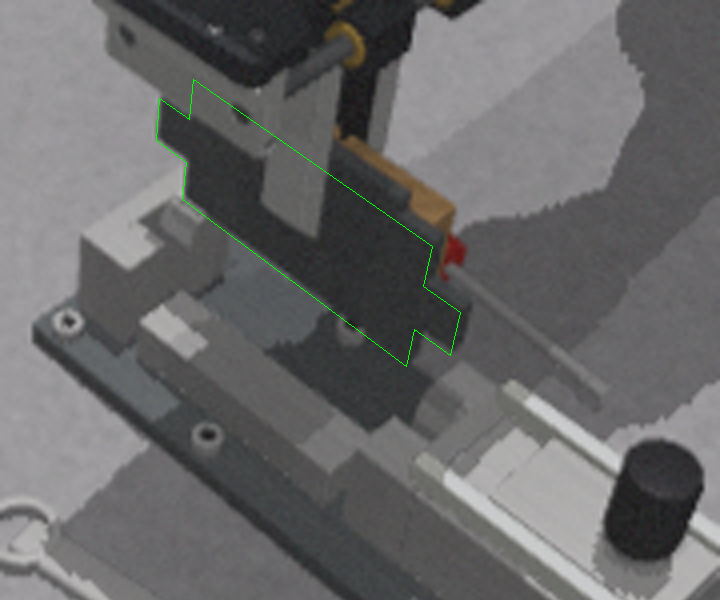

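The pad is over the slots with its lining on the −x side. The overlay is roughly 1.5 px left of the image, so I'll check for camera bias using the fingertip and knob.

```bash
python3 -c "
from h import *
s=bot.observe()['tcp_pos']
q=lambda P:((proj('scene',P)-[270,170]+.4)*4).round(0).tolist()
print('finger outer tip edge',q([(s[0]+d,s[1]+e,s[2]) for d in(10,22.5) for e in (-8,8)]))
print('knob top ctr',q([(500,234.1,111),(497,234.1,111)]))
z=s[2]-30.7
print('ear +y corners',q([(s[0]+10,s[1]+72,z+42),(s[0]+10,s[1]+72,z+20)]),'bottom corner',q([(s[0]+10,s[1]+56,z),(s[0]+10,s[1]-56,z)]))
print('1mm y',np.array(q([(s[0],s[1]+10,z)]))-q([(s[0],s[1],z)]),'1mm x*10',np.array(q([(s[0]+10,s[1],z)]))-q([(s[0],s[1],z)]))
c=cv2.imread('pics/above_c.png'); c=cv2.imread('pics/above.png')[190:270,300:400]; cv2.imwrite('pics/z.png',cv2.resize(c,None,fx=7.5,fy=7.5,interpolation=cv2.INTER_CUBIC))
"
```

```text
finger outer tip edge [[282.0, 210.0], [315.0, 234.0], [259.0, 226.0], [292.0, 251.0]]
knob top ctr [[661.0, 473.0], [667.0, 468.0]]
ear +y corners [[461.0, 313.0], [450.0, 355.0]] bottom corner [[406.0, 366.0], [183.0, 200.0]]
1mm y [[20. 15.]] 1mm x*10 [[-18.  13.]]
```

View pics/z.png

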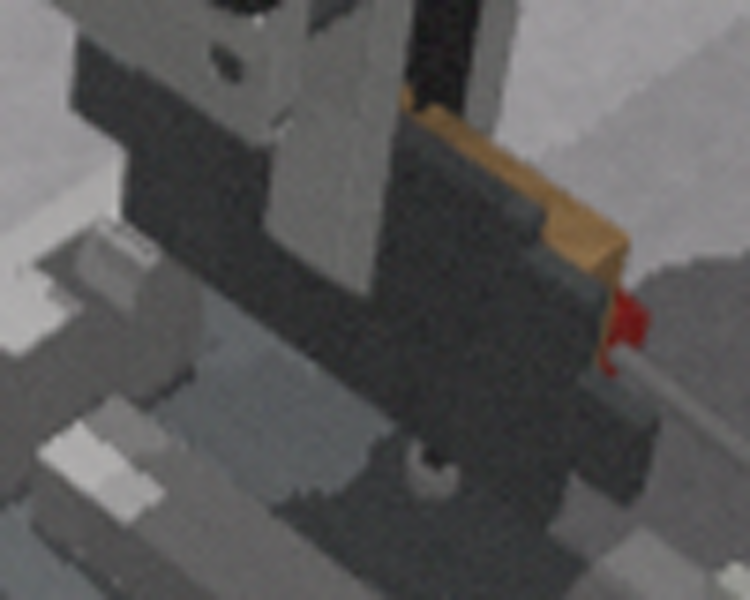

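The knob matches to under 1 px, which supports x ≈ 500. The pad is about 1–2 mm towards −x, so I'll correct by +1 mm and lower in stages, watching the force.

carry_out(rows=[0.01, 0.001, -0.0004, 0, 0, 0, 0.01, 0.017, 0.001, -0.0004, 0, 0, 0, 0.01, 0.022, 0.001, -0.0004, 0, 0, 0, 0.01, 0.026, 0.001, -0.0004, 0, 0, 0, 0.01, 0.03, 0.001, -0.0004, 0, 0, 0, 0.01])

```text
time_s: 9.97
tcp_pos: [493.8, 81.2, 79.4]
ee_rot: [1.21, 1.21, -1.204]
ft_force: [-0.1, -0.1, -5.2]
gripper_width: 19.8
```

carry_out(rows=[0.002, 0, 0, 0, 0, 0, 0.01, 0.004, 0, 0, 0, 0, 0, 0.01, 0.006, 0, 0, 0, 0, 0, 0.01, 0.008, 0, 0, 0, 0, 0, 0.01, 0.01, 0, 0, 0, 0, 0, 0.01])

```text
time_s: 10.38
tcp_pos: [493.9, 81.2, 69.3]
ee_rot: [1.21, 1.21, -1.203]
ft_force: [-0.1, 0.1, -4.2]
gripper_width: 19.6
```

```bash
python3 go.py 494 81.2 60 0.2
```

```text
10.3833 [493.9  81.2  69.3] [ 1.21   1.21  -1.203] [-0.1  0.1 -4.2] 19.572217792967894
row: [0.0093, 0.0001, 0.0] [-0.02, -0.12, -0.2] dist 0.009
joints [-0.76  0.36  0.56  2.14 -0.3   0.71  0.  ]
```

Clear of contact so far. Continuing slowly.

carry_out(rows=[0.002, 0, 0, 0, 0, 0, 0.01, 0.004, 0, 0, 0, 0, 0, 0.01, 0.006, 0, 0, 0, 0, 0, 0.01, 0.008, 0, 0, 0, 0, 0, 0.01, 0.009, 0, 0, 0, 0, 0, 0.01])

```text
time_s: 10.8
tcp_pos: [493.8, 81.2, 60.0]
ee_rot: [1.21, 1.21, -1.204]
ft_force: [-0.9, -0.5, -5.0]
gripper_width: 19.8
```

carry_out(rows=[0.001, 0, 0, 0, 0, 0, 0.01, 0.003, 0, 0, 0, 0, 0, 0.01, 0.005, 0, 0, 0, 0, 0, 0.01, 0.006, 0, 0, 0, 0, 0, 0.01, 0.007, 0, 0, 0, 0, 0, 0.01])

```text
time_s: 11.22
tcp_pos: [493.8, 81.2, 52.9]
ee_rot: [1.21, 1.21, -1.204]
ft_force: [-0.1, -0.4, -5.0]
gripper_width: 19.7
```

carry_out(rows=[0.002, 0, 0, 0, 0, 0, 0.01, 0.004, 0, 0, 0, 0, 0, 0.01, 0.006, 0, 0, 0, 0, 0, 0.01, 0.0075, 0, 0, 0, 0, 0, 0.01, 0.0085, 0, 0, 0, 0, 0, 0.01])

```text
time_s: 11.63
tcp_pos: [493.8, 81.1, 44.1]
ee_rot: [1.21, 1.21, -1.204]
ft_force: [-0.4, 0.2, -5.3]
gripper_width: 19.7
```

carry_out(rows=[0.0005, 0, 0, 0, 0, 0, 0.01, 0.001, 0, 0, 0, 0, 0, 0.01, 0.0015, 0, 0, 0, 0, 0, 0.01, 0.002, 0, 0, 0, 0, 0, 0.01, 0.002, 0, 0, 0, 0, 0, 0.01])

```text
time_s: 12.05
tcp_pos: [493.8, 81.3, 42.6]
ee_rot: [1.21, 1.21, -1.204]
ft_force: [-4.3, 1.1, 10.0]
gripper_width: 19.9
```

Contact with the base at TCP z = 42.6, where 42.7 was expected, so the pad is fully down. Releasing and rising.

carry_out(rows=[0, 0, 0, 0, 0, 0, 0.045, 0, 0, 0, 0, 0, 0, 0.045, 0, 0, 0, 0, 0, 0, 0.045, 0, 0, 0, 0, 0, 0, 0.045, 0, 0, 0, 0, 0, 0, 0.045])

```text
time_s: 12.47
tcp_pos: [494.0, 81.3, 42.7]
ee_rot: [1.21, 1.21, -1.204]
ft_force: [-0.2, -0.5, 0.1]
gripper_width: 44.7
```

carry_out(rows=[-0.015, 0, 0, 0, 0, 0, 0.045, -0.04, 0, 0, 0, 0, 0, 0.045, -0.07, 0, 0, 0, 0, 0, 0.045, -0.1, 0, 0, -3, 0, 0, 0.05, -0.125, 0, 0, -9, 0, 0, 0.05])

```text
time_s: 12.88
tcp_pos: [493.7, 80.7, 169.5]
ee_rot: [1.093, 1.279, -1.086]
ft_force: [-0.2, 0.2, 0.5]
gripper_width: 49.7
```

```bash
python3 go.py 498.5 234.1 150 90.2; python3 -c "
from h import *
for n in ('scene','top'):
  a=save(n,n+'5.png')
  for t in ('pad','pad_face'): print(n,t,[(np.round(q['location'],1).tolist(),round(q['confidence'],2)) for q in bot.spot_point(t,n)[:2]])
a=cv2.imread('pics/scene5.png')[180:350,270:460]
cv2.imwrite('pics/seated.png',cv2.resize(a,None,fx=3.5,fy=3.5,interpolation=cv2.INTER_CUBIC))"
```

```text
12.8833 [493.7  80.7 169.5] [ 1.093  1.279 -1.086] [-0.2  0.2  0.5] 49.70436635179593
row: [0.0198, 0.0292, -0.1506] [-80.99, 0.09, -0.25] dist 0.155
joints [-0.82  0.2   0.61  2.06 -0.14  0.92  0.02]
scene pad [([500.0, 80.4, 12.7], 0.92)]
scene pad_face [([485.6, 81.0, 43.7], 0.58), ([498.0, 80.7, 11.9], 0.33)]
top pad [([499.1, 76.8, 15.3], 0.63)]
top pad_face [([485.3, 83.9, 42.0], 0.46)]
```

View pics/seated.png

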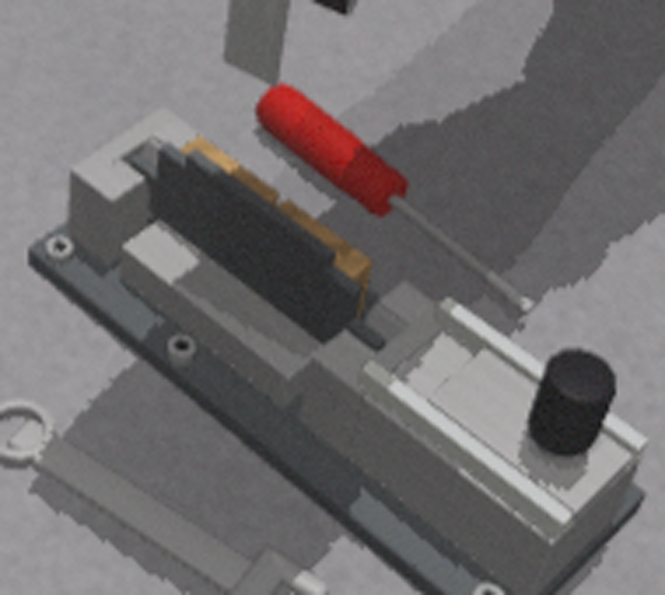

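The pad is seated upright with its ears in the slots (+y ear near (365,335)) and its lining away from the backstop. Turning back to the knob.

carry_out(rows=[0.02, 0.029, -0.151, -81, 0, 0, 0.05, 0.02, 0.029, -0.151, -81, 0, 0, 0.05, 0.02, 0.029, -0.151, -81, 0, 0, 0.05, 0.02, 0.029, -0.151, -81, 0, 0, 0.05, 0.02, 0.029, -0.151, -81, 0, 0, 0.05])

```text
time_s: 13.6
tcp_pos: [496.0, 240.9, 144.5]
ee_rot: [0.606, 1.486, -0.604]
ft_force: [-0.4, -0.3, -0.9]
gripper_width: 50.0
```

```bash
python3 go.py 498.5 234.1 150 90.2
```

```text
13.6 [496.  240.9 144.5] [ 0.606  1.486 -0.604] [-0.4 -0.3 -0.9] 49.953386281735256
row: [-0.0055, -0.0032, 0.0065] [-44.51, -0.05, -0.09] dist 0.009
joints [-0.9   0.31  0.4   1.96 -0.15  0.9   0.38]
```

carry_out(rows=[-0.006, -0.003, 0.0065, -44.5, 0, 0, 0.05, -0.006, -0.003, 0.0065, -44.5, 0, 0, 0.05, -0.006, -0.003, 0.0065, -44.5, 0, 0, 0.05, -0.006, -0.003, 0.0065, -44.5, 0, 0, 0.05, -0.006, -0.003, 0.0065, -44.5, 0, 0, 0.05])

```text
time_s: 14.02
tcp_pos: [498.0, 233.8, 149.0]
ee_rot: [0.123, 1.569, -0.122]
ft_force: [-0.1, -0.3, -0.1]
gripper_width: 49.8
```

```bash
python3 go.py 498.5 234.1 120 90.2
```

```text
14.0167 [498.  233.8 149. ] [ 0.123  1.569 -0.122] [-0.1 -0.3 -0.1] 49.77082031172837
row: [0.029, 0.0003, 0.0005] [-9.11, -0.1, -0.03] dist 0.029
joints [-0.8   0.29  0.29  1.96 -0.11  0.91  0.96]
```

carry_out(rows=[0.01, 0, 0.0005, -6, 0, 0, 0.05, 0.02, 0, 0.0005, -9.1, 0, 0, 0.05, 0.025, 0, 0.0005, -9.1, 0, 0, 0.05, 0.025, 0, 0.0005, -9.1, 0, 0, 0.05, 0.025, 0, 0.0005, -9.1, 0, 0, 0.05])

```text
time_s: 14.43
tcp_pos: [498.1, 233.4, 123.3]
ee_rot: [-0.001, 1.574, -0.0]
ft_force: [-0.3, -0.5, 0.2]
gripper_width: 49.7
```

```bash
python3 go.py 498.5 234.1 82 90.2
```

```text
14.4333 [498.1 233.4 123.3] [-1.000e-03  1.574e+00 -0.000e+00] [-0.3 -0.5  0.2] 49.73840384296205
row: [0.0413, 0.0007, 0.0005] [-0.18, -0.18, 0.02] dist 0.041
joints [-0.76  0.32  0.25  1.98 -0.11  0.86  1.12]
```

carry_out(rows=[0.012, 0.0005, 0, 0, 0, 0, 0.05, 0.024, 0.0005, 0, 0, 0, 0, 0.05, 0.034, 0.0005, 0, 0, 0, 0, 0.05, 0.041, 0.0005, 0, 0, 0, 0, 0.05, 0.041, 0.0005, 0, 0, 0, 0, 0.05])

```text
time_s: 14.85
tcp_pos: [497.0, 233.4, 80.4]
ee_rot: [-0.002, 1.576, -0.001]
ft_force: [-0.4, -0.0, 0.2]
gripper_width: 50.0
```

carry_out(rows=[0, 0, 0, 0, 0, 0, 0.01, 0, 0, 0, 0, 0, 0, 0.01, 0, 0, 0, 0, 0, 0, 0.01, 0, 0, 0, 0, 0, 0, 0.01, 0, 0, 0, 0, 0, 0, 0.01])

```text
time_s: 15.27
tcp_pos: [497.3, 233.6, 80.8]
ee_rot: [-0.001, 1.575, -0.001]
ft_force: [-0.1, -0.4, 0.7]
gripper_width: 25.2
```

```bash
python3 go.py 498.5 189.1 82 90.2
```

```text
15.2667 [497.3 233.6  80.8] [-1.000e-03  1.575e+00 -1.000e-03] [-0.1 -0.4  0.7] 25.221240216951788
row: [-0.0011, -0.0445, 0.0012] [-0.19, -0.27, 0.09] dist 0.045
joints [-0.75  0.38  0.24  2.01 -0.13  0.77  1.14]
```

carry_out(rows=[0, -0.01, 0, 0, 0, 0, 0.01, 0, -0.02, 0, 0, 0, 0, 0.01, 0, -0.029, 0, 0, 0, 0, 0.01, 0, -0.036, 0, 0, 0, 0, 0.01, 0, -0.041, 0, 0, 0, 0, 0.01])

```text
time_s: 15.68
tcp_pos: [497.5, 191.1, 80.9]
ee_rot: [-0.0, 1.575, -0.002]
ft_force: [5.1, 1.3, -8.5]
gripper_width: 25.7
```

carry_out(rows=[0, -0.001, 0, 0, 0, 0, 0.01, 0, -0.002, 0, 0, 0, 0, 0.01, 0, -0.003, 0, 0, 0, 0, 0.01, 0, -0.004, 0, 0, 0, 0, 0.01, 0, -0.004, 0, 0, 0, 0, 0.01])

```text
time_s: 16.1
tcp_pos: [497.5, 188.8, 80.9]
ee_rot: [-0.0, 1.575, 0.0]
ft_force: [3.1, 9.3, -10.9]
gripper_width: 25.0
```

carry_out(rows=[0, -0.001, 0, 0, 0, 0, 0.01, 0, -0.002, 0, 0, 0, 0, 0.01, 0, -0.003, 0, 0, 0, 0, 0.01, 0, -0.003, 0, 0, 0, 0, 0.01, 0, -0.003, 0, 0, 0, 0, 0.01])

```text
time_s: 16.52
tcp_pos: [497.5, 188.7, 80.9]
ee_rot: [-0.0, 1.574, 0.004]
ft_force: [3.6, 16.2, -12.8]
gripper_width: 25.3
```

carry_out(rows=[0, 0, 0, 0, 0, 0, 0.05, 0, 0, 0, 0, 0, 0, 0.05, 0, 0, 0, 0, 0, 0, 0.05, 0, 0, 0, 0, 0, 0, 0.05, 0, 0, 0, 0, 0, 0, 0.05])

```text
time_s: 16.93
tcp_pos: [497.5, 188.5, 81.0]
ee_rot: [0.0, 1.574, 0.004]
ft_force: [0.6, 0.2, -0.0]
gripper_width: 49.7
```

carry_out(rows=[-0.02, 0, 0, 0, 0, 0, 0.05, -0.05, 0, 0, 0, 0, 0, 0.05, -0.08, 0, 0, 0, 0, 0, 0.05, -0.11, 0.03, 0, 0, 0, 0, 0.05, -0.11, 0.07, 0, 0, 0, 0, 0.05])

```text
time_s: 17.35
tcp_pos: [500.7, 256.7, 197.2]
ee_rot: [0.008, 1.568, 0.001]
ft_force: [2.3, 1.5, -0.1]
gripper_width: 50.0
```

carry_out(rows=[0, 0.04, 0, 0, 0, 0, 0.05, 0, 0.08, 0, 0, 0, 0, 0.05, 0, 0.12, 0, 0, 0, 0, 0.05, 0, 0.12, 0, 0, 0, 0, 0.05, 0, 0.12, 0, 0, 0, 0, 0.05])

```text
time_s: 17.77
tcp_pos: [500.3, 378.8, 197.2]
ee_rot: [0.005, 1.569, 0.004]
ft_force: [-0.2, -0.5, 0.3]
gripper_width: 50.1
```

```bash
python3 -c "
from h import *
st()
a=save('scene','end.png'); b=save('top','end_t.png')
for n in ('scene','top'):
  for t in ('gate_knob','pad','worn_pad'): print(n,t,[(np.round(q['location'],1).tolist(),round(q['confidence'],2)) for q in bot.spot_point(t,n)[:1]])
a=cv2.resize(a[180:350,270:460],None,fx=2.5,fy=2.5,interpolation=cv2.INTER_CUBIC); b=cv2.resize(b[150:320,120:250],None,fx=2.5,fy=2.5,interpolation=cv2.INTER_CUBIC)
cv2.imwrite('pics/endc.png',np.hstack([a,b])[...,::-1])"
```

```text
17.7667 [500.3 378.8 197.2] [0.005 1.569 0.004] [-0.2 -0.5  0.3] 50.07682057706222
scene gate_knob [([501.4, 190.4, 93.2], 0.92)]
scene pad [([494.4, 80.4, 12.8], 0.83)]
scene worn_pad [([534.2, -291.2, 6.1], 0.94)]
top gate_knob [([501.2, 181.5, 91.4], 0.58)]
top pad [([500.4, 77.6, 14.9], 0.69)]
top worn_pad [([538.1, -291.4, 9.0], 0.84)]
```

View pics/endc.png

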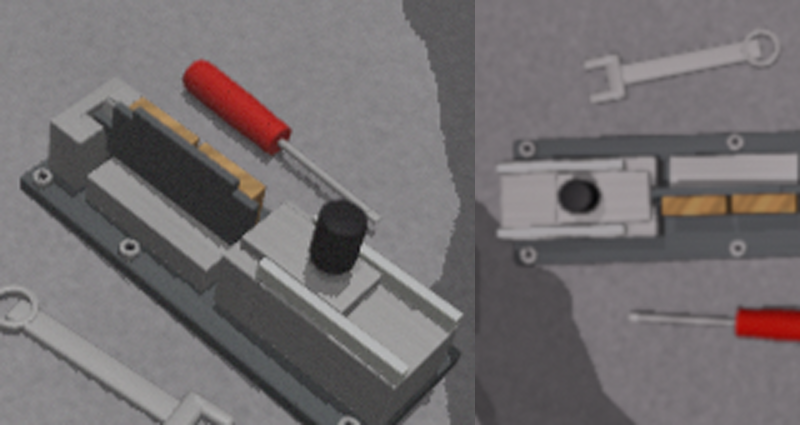

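The pad is seated with its lining towards −x and the gate covers the +y ear, with the knob at (338,235) in the left crop. The arm is clear, so I'm handing in.

```bash
python3 -c "
from workcell import bot
print(bot.finish_job())"
```

```text
the job is handed in; nothing more can be done
None
```

The job was handed in at about 18 s of the 69 s allowed. I opened the gate to its stop, lowered the new pad into the fixture, and slid the gate fully closed over its ear.

- **Gate open:** it stopped against its end with −20 N at y = 234.1, 45.3 mm from the closed stop.
- **Pad:** it went in upright, lining away from the backstop, with no side contact until it touched the base at tool height 42.6 mm (42.7 mm expected). I let go only once it was standing there.
- **Gate closed:** it stopped at y = 188.7 with 16 N against the end stop. The last pictures show it over the +y ear.
- **Worn pad:** the networks place it within about 5 mm of its first position, the same as their usual scatter. I never touched it.

**Disagreements in the last checks:**
- The top camera's network put the knob at y = 181.5, about 7 mm off. The scene camera (190.4) and the measured stop (188.7) agree with each other, so I trusted those.
- The scene network put the pad's x at 494, where the top network (500) and its own earlier reading (500) agree.
- The wrist force had an upward or downward part of up to 13 N while I slid the gate. It went back to zero when I released the knob.

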